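Third hand for a drawer front

ROBOT

A 7-joint arm with a two-finger parallel gripper is mounted at the origin on the work surface. World frame = base frame: x ahead of the robot, y to its left, z up, the work surface at z = 0. Lengths are in m, angles in rad, forces in N, time in s.
With the tool pointing down it reaches from about 0.425 to 0.925 m from the base axis. Payload 6.8 kg.
Tool frame: the origin (TCP) lies on the centre line of the jaws, within the pads' length; the fingertips stand 25 mm ahead of it and the grasp point (between the pads) lies 6 mm ahead of it; z points along the fingers, y is the line along which they close (so a half turn about z gives the same grasp; the last joint's range is limited). The gripper opens to 85 mm and grips with 20 to 120 N. Pads are 22 mm wide; open, the fingers measure 114 mm over their backs; the gripper's body (76 mm by 85 mm) begins 54 mm behind the grasp point. The pads swing forward as they close: fully open they stand 13 mm farther back than shut.
Start: joints at [-1.425, 0.477, 0.022, 1.555, -0.011, 1.109, -0.083], TCP at [0.169, 0.653, 0.256] pointing down, gripper open.
Joint ranges: [-2.96, 2.96], [-0.34, 2.1], [-1.41, 1.46], [0.24, 2.44], [-1.37, 4.51], [0.17, 1.92], [-2.96, 2.96]. Speed limits (rad/s): [2.39, 2.39, 3.14, 3.14, 3.14, 3.14, 3.14].

INTERFACE

Orientations are given as a rotation vector (axis times angle).
In Python, from bench import status, imaging, workorder gives the robot as it stands.
- The arm moves only by the tool send_rows, never from a script. Its argument "steps" is a list of rows, each an object of numbers: "dx", "dy", "dz": the shift along the tool's x, y, z in cm; "yaw": the turn about the tool's z in degrees; "gripper": the opening, from 0 (shut) to 1 (fully open). A call has 1 to 5 rows; each row is the pose to reach, as a shift and turn from the pose commanded when the call began, along the tool's axes at that moment; what a row does not reach only later rows make up. A row lasts 1/8 s, in which the tool goes at most 62.5 mm and 10.7 degrees, less where a joint would pass 70% of its speed; a pose out of reach is approached as far as the arm can. A call with a gripper value outside its range is refused whole. The fingers move at their own pace and stop on an object; "force" is the grip in N (left out, the last holds). Time passes only in rows, so rows that repeat a pose let the fingers close. It gives the time, the measured TCP pose, the force, the opening and the grip force at its end, in the units of the state.
- status.get_obs(): the state, without advancing time (a new reading comes with each control period).
- imaging.grab_frame(name): name is "side" or "top"; returns a dict with "color" (384x512x3 uint8, red, green, blue), "depth" (384x512 float32, m along the optical axis (not along the pixel's ray), 0 where there is no reading), "K" (3x3 intrinsics, pixels), "k1" (the pictures are not rectified: a ray, as slopes to the right and down, at radius r is drawn at 1 + k1 r^2 times it, then the intrinsics apply), "R" (3x3) and "t" (3): a world point X has camera coordinates R X + t. Camera axes: x right, y down, z forward; pixel columns grow to the right and rows downward; lengths in m; the calibration is good to about 2 mm. A picture is of the moment at which its call begins.
- workorder.hand_in(): hands the job in; it is judged then, once.
The state is a dict: "clock": time; "joints": joint angles; "qvel": joint speeds; "tau": joint torques, N m; "tcp_pos": TCP position; "orientation": TCP orientation; "contact_force": force on the tool from outside, world axes, zero at the start; "moment": the same for the moment, N m; "grip_width": finger opening in m; "gripper_force": force on a finger pad.
Only numpy, scipy, OpenCV 4.12 (cv2) and the standard library are available. Lean on these libraries where they do the work, as an engineer would, in place of code of your own. Each camera call takes 0.05 s, during which the arm holds its last target. There are 200 camera calls.

TASK

Act as the third hand for the cabinet fitter: lift the grey drawer front with the black knob out of its stand, stand it upright on the jig's baseboard in front of the wooden drawer box with its knob facing away from the box, and slide it gently sideways until its end touches the aluminium side stop, without shifting the stop. Then, keeping it against the stop, press it squarely on the box, so that the sprung box gives way until the red pointer lies in the green zone (about 10 N) but never far past it, and finish while still holding it there steadily so that it can be screwed on. Push the box only through the front, and leave the white front, the jar and the mug alone.

Things in the scene. Friction and masses are not known exactly. Their poses are not given: they have to be found in the camera images.
- front_grey: grey drawer front: slab 18 mm thick (x), 180 wide (y), 130 high (z), 0.21 to 0.35 kg. Origin: centre of underside. Black knob, 24 mm across, sticks out 23 mm from the middle of its -x face, 55 mm up; the plain +x face goes on the box. Starts upright in stand_a, underside 10 mm above the counter, 18 mm deep in a 22 mm slot, knob roughly towards the robot; grip its top from above across the 18 mm
- jig: fixed jig. Origin: at counter height under the middle of the box's front face at rest. +x: pressing direction, into the box; +y: towards the side stop. Plywood baseboard 12 mm thick, x -90 to +270 mm, y -150 to +150 mm, free before the box (x < 0) but for the stop. Guide rails beside the box from x = 55 mm on, tops 92 mm above the counter; on the -y rail a white plate with a green zone 7 mm long
- drawer_box: light-wood drawer box, open above, 140 mm wide (y), 200 deep (x), 80 high, axes as the jig's. Origin: middle of the lower edge of its front face, 13 mm above the counter. It slides along jig +x on springs giving 1 mm per 1.2 N; its x in the jig is 0 at rest, 20 mm at the end. The red pointer on it is in the green zone from 5 to 12 mm (6 to 14.4 N); 16 mm is far past it
- side_stop: aluminium side stop on the baseboard, axes as the jig's. Origin: lower edge of its contact face, 13 mm above the counter and at jig x = 0. The face looks to jig -y and spans jig x -60 to +15 mm; its top is 68 mm above the counter. It stands at jig y 80 to 100 mm, so a front touching it covers the box. Clamped by friction only: a sideways push of 25 N shifts it
- front_white: bystander: a white drawer front of the same size without a knob, standing in the other stand (same origin and axes). Which side of the jig each front is on changes.
- stand_a: fixed wooden stand of the grey front: base 90 mm by 140 mm by 10 mm (x, y, z), two rails 12 mm wide beside the slot, tops 28 mm above the counter; the slot runs along its y. Origin: centre of its underside.
- stand_b: fixed wooden stand of the white front, same as the other. Origin: centre of its underside.
- jar: bystander: amber glass jar with a wooden lid, 80 mm across, 120 mm high. Origin: centre of its underside.
- mug: bystander: white mug, 84 mm across, 95 mm high, handle at its +y. Origin: centre of its underside.

How it is judged:
By the outcome, as a careful person would: the job done as asked, in the order asked, and still so for the second after the job is handed in, while the arm keeps its last pose, push and grip.
It also fails if it takes over 54 s, if anything falls off the work surface, if the arm or the gripper's body presses on something with over 40 N, if the wrist force passes 120 N, or if a joint passes its speed limit or range.

## Working session

There is one attempt and no reset: what is moved stays moved. The work goes in short steps, Python scripts to look and compute and a tool call to move; the robot and the scene stay as the last step left them, time stands still between calls to the robot, and variables do not carry over. Pictures are saved under pics/ and viewed, at most 10 in all, crops included, and the job is handed in when it is done.

Besides the shell and the picture viewer there is one more tool, called after ">>>" by a JSON object that holds its "name" and its "arguments", one argument or row to a line. send_rows: Moves the arm, as the interface text tells. Its arguments: {"type":"object","properties":{"steps":{"type":"array"},"force":{"type":"number"}},"required":["steps"]}

```bash
mkdir -p pics; cat > h.py <<'E'
import numpy as np, cv2
from bench import status, imaging, workorder
from scipy.spatial.transform import Rotation as Ro
def cloud(f):
    h,w=f['depth'].shape; K=f['K']; u,v=np.meshgrid(np.arange(w),np.arange(h))
    p=cv2.undistortPoints(np.stack([u,v],-1).reshape(-1,1,2).astype(float),K,np.array([f['k1'],0,0,0.])).reshape(h,w,2)
    d=f['depth'][...,None]; c=np.concatenate([p*d,d],-1)
    return (c-f['t'])@f['R'], p
def ray(f,u,v,z):
    p=cv2.undistortPoints(np.array([[[u,v]]],float),f['K'],np.array([f['k1'],0,0,0.]))[0,0]
    d=f['R'].T@np.array([p[0],p[1],1]); o=-f['R'].T@f['t']; return o+d*(z-o[2])/d[2]
E
python3 - <<'E'
from h import *
s=status.get_obs()
for k,v in s.items(): print(k,np.round(v,4))
for n in('side','top'):
    f=imaging.grab_frame(n); np.save(f'{n}0.npy',f,allow_pickle=True)
    cv2.imwrite(f'pics/{n}0.png',f['color'][...,::-1]); print(n,-f['R'].T@f['t'],f['R'][2],(f['depth']>0).mean())
E
```

```text
clock 0.0
joints [-1.4251  0.4778  0.0223  1.5565 -0.0115  1.1093 -0.0831]
qvel [-0.0017  0.0006 -0.0015 -0.0016 -0.0005  0.0011  0.0004]
tau [-2.00000e-04 -5.96436e+01  1.60740e+00 -2.81198e+01  1.24000e-02
  9.10000e-03 -0.00000e+00]
tcp_pos [0.1693 0.6528 0.2553]
orientation [-3.9750e-01 -3.1162e+00  2.8000e-03]
contact_force [-0.4249  0.7097 -0.149 ]
moment [-0.0103  0.0283 -0.0453]
gripper_force 0.0
grip_width 0.0857
side [ 0.2247142  -0.75434973  0.8794572 ] [ 0.25140934  0.6468168  -0.72001484] 0.9957682291666666
top [ 0.4216599  -0.0304171   1.20093851] [ 0.08684539  0.02892253 -0.99580187] 0.9959615071614584
```

View pics/top0.png

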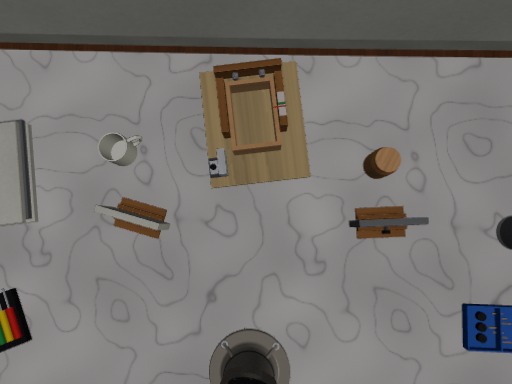

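View pics/side0.png

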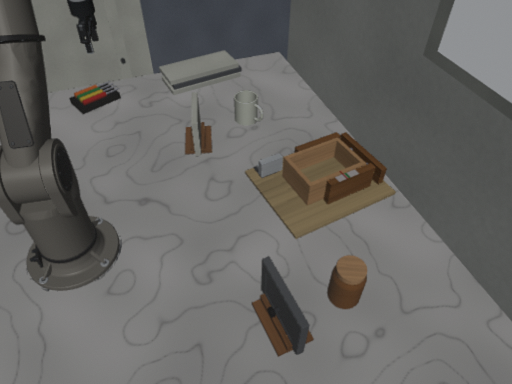

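The top view shows the grey front at about (390,222), its knob at (386,231), and the jig centred near (255,125) with the stop at (218,163). The white front is at (132,215), the mug at (118,148) and the jar at (382,162). The side view agrees.

```bash
cat > m.py <<'E'
from h import *
T=np.load('top0.npy',allow_pickle=True).item(); S=np.load('side0.npy',allow_pickle=True).item()
def rect(P,name):
    P=P.astype(np.float32)
    c,s,a=cv2.minAreaRect(P[:,:2]*1000); print(name,len(P),'c',np.round(c,1),'size',np.round(s,1),'ang',round(a,2),'zmed',np.round(np.median(P[:,2]),4))
for n,f in(('top',T),('side',S)):
    X,_=cloud(f); x,y,z=X[...,0],X[...,1],X[...,2]
    print(n,'counter z',np.median(z[(abs(z)<.02)&(x>.3)&(x<.5)&(abs(y)<.1)]))
    g=(y<-.2)&(y>-.5)&(x>.3)&(x<.58)
    rect(X[g&(z>.134)&(z<.15)],'slabtop')
    rect(X[(y<-.2)&(y>-.5)&(x>.3)&(x<.52)&(z>.022)&(z<.034)],'stand a')
    b=(abs(y)<.16)&(x>.5)&(x<.95)
    rect(X[b&(z>.009)&(z<.016)],'board')
    rect(X[b&(z>.085)&(z<.105)],'boxtop+rails')
    rect(X[b&(z>.060)&(z<.074)&(y>.03)&(x<.72)],'stoptop')
    rect(X[(y<-.2)&(y>-.5)&(x>.56)&(z>.1)],'jar')
    q=X[g&(z>.045)&(z<.13)]; 
    c=q.mean(0); u,s,v=np.linalg.svd(q-c,full_matrices=False); print('slab plane',c,v[2],s/np.sqrt(len(q)))
for f,n,(r0,r1,c0,c1) in((T,'topj',(50,200,190,320)),(T,'topg',(190,250,340,440)),(S,'sidej',(125,235,240,395))):
    cv2.imwrite(f'pics/{n}.png',cv2.resize(f['color'][r0:r1,c0:c1,::-1],None,fx=5 if n!='topj' else 4,fy=5 if n!='topj' else 4,interpolation=cv2.INTER_CUBIC))
E
python3 m.py
```

```text
top counter z 0.0007738501579876659
slabtop 511 c [ 440.1 -371.1] size [ 19.1 181. ] ang 4.23 zmed 0.1406
stand a 378 c [ 440.2 -362.9] size [ 45.7 165.1] ang 4.34 zmed 0.0289
board 4878 c [743.5   9.4] size [392.2 300.4] ang 8.04 zmed 0.0129
boxtop+rails 1887 c [744.8  10. ] size [215.9 189.7] ang 8.25 zmed 0.0934
stoptop 230 c [634.2  71.4] size [ 77.5 153.1] ang 70.61 zmed 0.0681
jar 579 c [ 608.7 -362.7] size [70.2 67.7] ang 88.66 zmed 0.1206
slab plane [ 0.50695888 -0.34103283  0.08586484] [ 0.10473355  0.12052341 -0.98717019] [0.07658249 0.03176299 0.0204647 ]
side counter z -0.0006987304851277406
slabtop 752 c [ 434.9 -371.3] size [ 20.3 180.3] ang 4.46 zmed 0.1394
stand a 389 c [ 421.9 -377.4] size [ 29.  173.4] ang 9.66 zmed 0.0284
board 3328 c [723.2   6.8] size [361.7 304. ] ang 7.76 zmed 0.0117
boxtop+rails 1463 c [739.9   9.8] size [221.3 195.3] ang 7.83 zmed 0.0917
stoptop 225 c [632.9  68.9] size [ 70.4 155.4] ang 64.08 zmed 0.0668
jar 761 c [ 604.1 -364. ] size [68.8 68.7] ang 26.54 zmed 0.1193
slab plane [ 0.46996028 -0.38355202  0.08707729] [ 7.17082586e-03 -1.11362242e-04 -9.99974283e-01] [0.06642332 0.04518642 0.02354435]
```

View pics/topj.png

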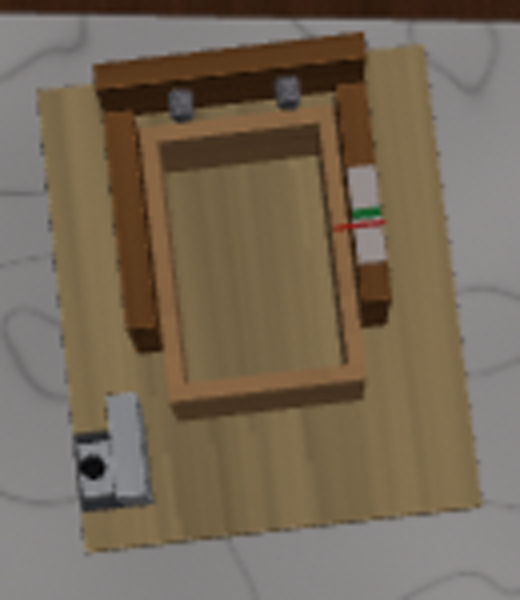

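View pics/topg.png

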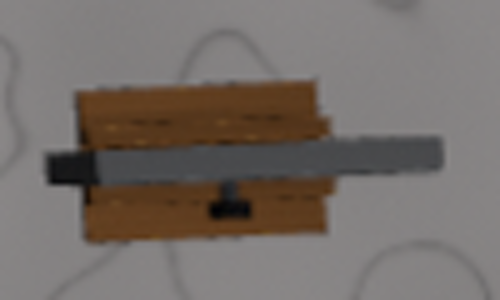

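The jig crop gives the box's front top edge at crop (173,403)–(363,380) and the stop's contact-face edge at about (136,395)–(145,497). The grey front is 4° off square, with its knob towards the robot.

```bash
cat >> h.py <<'E'
def go(x,y,z,a,s=None):
    """shift/turn from the measured pose to world TCP x,y,z with tool y at world angle a deg"""
    s=s or status.get_obs(); R=Ro.from_rotvec(s['orientation']).as_matrix(); p=np.array(s['tcp_pos'])
    d=R.T@(np.array([x,y,z])-p)*100; cur=np.degrees(np.arctan2(R[1,1],R[0,1]))
    print('dx dy dz',np.round(d,2),'yaw',round(-((a-cur+180)%360-180),2),'cur ang',round(cur,2),'tcp',np.round(p,4),'j',np.round(s['joints'],2),'tilt',np.round(R[2],3))
E
python3 - <<'E'
from h import *
T=np.load('top0.npy',allow_pickle=True).item(); S=np.load('side0.npy',allow_pickle=True).item()
P=lambda u,v,z: ray(T,190+(u+.5)/4-.5,50+(v+.5)/4-.5,z)
a,b=P(173,403,.093),P(363,380,.093); print('box front top',a,b,np.degrees(np.arctan2(-(b-a)[0]*-1,-(b-a)[1])))
c,d=P(136,395,.068),P(145,497,.068); print('stop face',c,d)
for f in(T,S):
    X,_=cloud(f); x,y,z=X[...,0],X[...,1],X[...,2]
    b=(abs(y)<.16)&(x>.5)&(x<.95); th=np.radians(8.0); e=np.array([np.cos(th),np.sin(th)]); n=np.array([-e[1],e[0]])
    xy=X[...,:2]; J=np.stack([xy@e,xy@n],-1)
    m=b&(z>.086)&(z<.1)&(y>-.07)&(y<.07); q=J[m]; sel=q[(q[:,0]<np.percentile(q[:,0],.5)+.06)]
    # front edge in bins
    fx=[q[abs(q[:,1]-k)<.008][:,0].min() for k in np.arange(-.12,-.03,.015) if (abs(q[:,1]-k)<.008).sum()>3]
    print('front min x per bin',np.round(fx,4),'box y 1/99',np.percentile(sel[:,1],[1,99]))
    m=b&(z>.058)&(z<.075)&(x<.72)&(J[...,1]>-.03)&(J[...,0]<.70)
    q=J[m]; print('stop J',len(q),q.min(0),q.max(0), np.percentile(q,[5,95],axis=0))
    for lo in np.arange(q[:,0].min(),q[:,0].max(),.012):
        s=q[(q[:,0]>=lo)&(q[:,0]<lo+.012)]; print(round(lo,3),len(s),np.round(s[:,1].min(),4),np.round(s[:,1].max(),4))
    m=b&(z<.0165)&(z>.0085); q=J[m]; print('board',np.percentile(q,[.5,99.5],axis=0))
go(.55,.35,.26,32)
E
```

```text
box front top [0.62793001 0.06083786 0.093     ] [ 0.64757215 -0.0724727   0.093     ] 8.381723017841045
stop face [0.6377643  0.08982594 0.068     ] [0.56384145 0.08071383 0.068     ]
front min x per bin [0.631  0.631  0.6317 0.6313 0.6312 0.6312] box y 1/99 [-0.16241138 -0.02506119]
stop J 220 [ 0.57165972 -0.02808235] [0.69528476 0.0228049 ] [[ 0.57508205 -0.00550225]
 [ 0.68551309  0.02153311]]
0.572 34 0.0007 0.0215
0.584 33 0.0017 0.0225
0.596 34 0.0007 0.0215
0.608 31 0.0008 0.0224
0.62 34 -0.0281 0.0216
0.632 34 -0.0251 0.0228
0.644 8 0.0017 0.0224Traceback (most recent call last):
  File "<stdin>", line 17, in <module>
    return umr_minimum(a, axis, None, out, keepdims, initial, where)
ValueError: zero-size array to reduction operation minimum which has no identity
```

```bash
python3 -c "
from h import *
go(.56,.32,.26,30)"
```

```text
dx dy dz [-46.17 -22.41  -0.42] yaw 45.46 cur ang 75.46 tcp [0.1694 0.6529 0.2554] j [-1.43  0.48  0.02  1.56 -0.01  1.11 -0.08] tilt [-0.    -0.002 -1.   ]
```

>>> {"name": "send_rows", "arguments": {
  "steps": [
    {"dx": -6, "dy": -2, "dz": -0.4, "yaw": 6},
    {"dx": -12, "dy": -5, "dz": -0.4, "yaw": 12},
    {"dx": -18, "dy": -8, "dz": -0.4, "yaw": 18},
    {"dx": -24, "dy": -11, "dz": -0.4, "yaw": 25},
    {"dx": -29, "dy": -14, "dz": -0.4, "yaw": 32}
  ]
}}

```text
validation failed for argument at $.st...
```

```bash
python3 -c "
from h import *
go(.62,.05,.26,25);go(.58,-.2,.26,10);go(.4375,-.371,.24,4.3)"
```

```text
dx dy dz [-58.76 -47.04  -0.37] yaw 50.46 cur ang 75.46 tcp [0.1694 0.6529 0.2554] j [-1.43  0.48  0.02  1.56 -0.01  1.11 -0.08] tilt [-0.    -0.002 -1.   ]
dx dy dz [-61.16 -72.25  -0.33] yaw 65.46 cur ang 75.46 tcp [0.1694 0.6529 0.2554] j [-1.43  0.48  0.02  1.56 -0.01  1.11 -0.08] tilt [-0.    -0.002 -1.   ]
dx dy dz [-51.66 -92.37   1.7 ] yaw 71.16 cur ang 75.46 tcp [0.1694 0.6529 0.2554] j [-1.43  0.48  0.02  1.56 -0.01  1.11 -0.08] tilt [-0.    -0.002 -1.   ]
```

>>> {"name": "send_rows", "arguments": {
  "steps": [
    {"dx": -6, "dy": -2, "dz": 0, "yaw": 6, "gripper": 1},
    {"dx": -12, "dy": -5, "dz": 0, "yaw": 12, "gripper": 1},
    {"dx": -18, "dy": -8, "dz": 0, "yaw": 18, "gripper": 1},
    {"dx": -24, "dy": -11, "dz": 0, "yaw": 25, "gripper": 1},
    {"dx": -29, "dy": -14, "dz": 0, "yaw": 32, "gripper": 1}
  ]
}}

```text
clock: 0.72
tcp_pos: [0.409, 0.4507, 0.256]
orientation: [-1.247, -2.883, 0.0]
contact_force: [0.2, 0.6, -0.8]
grip_width: 0.0853
gripper_force: 0.0
```

>>> {"name": "send_rows", "arguments": {
  "steps": [
    {"dx": -6, "dy": -1.6, "dz": 0, "yaw": 5, "gripper": 1},
    {"dx": -12, "dy": -3.2, "dz": 0, "yaw": 10, "gripper": 1},
    {"dx": -18, "dy": -5, "dz": 0, "yaw": 15, "gripper": 1},
    {"dx": -24, "dy": -7, "dz": 0, "yaw": 20, "gripper": 1},
    {"dx": -30, "dy": -9.5, "dz": 0, "yaw": 25, "gripper": 1}
  ]
}}

```text
clock: 1.35
tcp_pos: [0.5444, 0.1705, 0.2561]
orientation: [-1.84, -2.547, 0.0]
contact_force: [0.4, -0.3, -0.9]
grip_width: 0.0852
gripper_force: 0.0
```

```bash
python3 -c "
from h import *
go(.6,-.14,.26,10);go(.4375,-.371,.24,4.3)"
```

```text
dx dy dz [-31.22  -4.47  -0.38] yaw 8.31 cur ang 18.31 tcp [0.5444 0.1705 0.2561] j [-0.75  0.32  0.42  1.83 -0.15  1.02  0.05] tilt [-0. -0. -1.]
dx dy dz [-48.05 -27.16   1.62] yaw 14.01 cur ang 18.31 tcp [0.5444 0.1705 0.2561] j [-0.75  0.32  0.42  1.83 -0.15  1.02  0.05] tilt [-0. -0. -1.]
```

>>> {"name": "send_rows", "arguments": {
  "steps": [
    {"dx": -6, "dy": -1, "dz": 0, "yaw": 2, "gripper": 1},
    {"dx": -12, "dy": -2, "dz": 0, "yaw": 4, "gripper": 1},
    {"dx": -18, "dy": -3.5, "dz": 0, "yaw": 6, "gripper": 1},
    {"dx": -23.5, "dy": -6, "dz": 0, "yaw": 8, "gripper": 1},
    {"dx": -29, "dy": -9, "dz": 0, "yaw": 10, "gripper": 1}
  ]
}}

```text
clock: 1.98
tcp_pos: [0.55, -0.1328, 0.2561]
orientation: [-2.052, -2.378, 0.0]
contact_force: [1.5, -0.7, -0.0]
grip_width: 0.0855
gripper_force: 0.0
```

```bash
python3 -c "
from h import *
go(.4375,-.371,.24,4.3)"
```

```text
dx dy dz [-21.91 -14.62   1.61] yaw 4.12 cur ang 8.42 tcp [ 0.55   -0.1328  0.2561] j [-0.32  0.33  0.56  1.85 -0.2   1.02  0.47] tilt [-0. -0. -1.]
```

>>> {"name": "send_rows", "arguments": {
  "steps": [
    {"dx": -5, "dy": -3.3, "dz": 0, "yaw": 1, "gripper": 1},
    {"dx": -10, "dy": -6.7, "dz": 0, "yaw": 2, "gripper": 1},
    {"dx": -15, "dy": -10, "dz": 0.5, "yaw": 3, "gripper": 1},
    {"dx": -20, "dy": -13.3, "dz": 1, "yaw": 4, "gripper": 1},
    {"dx": -21.9, "dy": -14.6, "dz": 1.6, "yaw": 4.1, "gripper": 1}
  ]
}}

```text
clock: 2.6
tcp_pos: [0.4353, -0.3729, 0.2403]
orientation: [2.142, 2.298, -0.002]
contact_force: [-0.3, 0.8, 0.4]
grip_width: 0.0856
gripper_force: 0.0
```

```bash
python3 -c "
from h import *
go(.4375,-.371,.129,4.3)"
```

```text
dx dy dz [ 0.18  0.25 11.13] yaw -0.27 cur ang 4.03 tcp [ 0.4353 -0.3729  0.2403] j [ 0.09  0.38  0.65  1.85 -0.27  1.    0.92] tilt [-0.001 -0.001 -1.   ]
```

>>> {"name": "send_rows", "arguments": {
  "steps": [
    {"dx": 0.2, "dy": 0.2, "dz": 4, "yaw": -0.2, "gripper": 1},
    {"dx": 0.2, "dy": 0.2, "dz": 8, "yaw": -0.2, "gripper": 1},
    {"dx": 0.2, "dy": 0.2, "dz": 11.1, "yaw": -0.2, "gripper": 1},
    {"dx": 0.2, "dy": 0.2, "dz": 11.1, "yaw": -0.2, "gripper": 1}
  ]
}}

```text
clock: 3.1
tcp_pos: [0.4385, -0.3658, 0.1271]
orientation: [-2.128, -2.304, 0.002]
contact_force: [-0.2, 0.4, -0.1]
grip_width: 0.0855
gripper_force: 0.0
```

```bash
python3 -c "
from h import *
go(.4375,-.371,.129,4.3)
a=[cv2.resize(imaging.grab_frame(n)['color'][r:r+130,c:c+130,::-1],(520,520)) for n,r,c in(('side',240,225),('top',160,325))]
cv2.imwrite('pics/g1.png',cv2.resize(np.hstack(a),(800,400)))"
```

```text
dx dy dz [-0.51 -0.15 -0.19] yaw 0.26 cur ang 4.56 tcp [ 0.4385 -0.3658  0.1271] j [ 0.16  0.52  0.56  1.94 -0.38  0.79  1.02] tilt [ 0.003 -0.004 -1.   ]
```

View pics/g1.png

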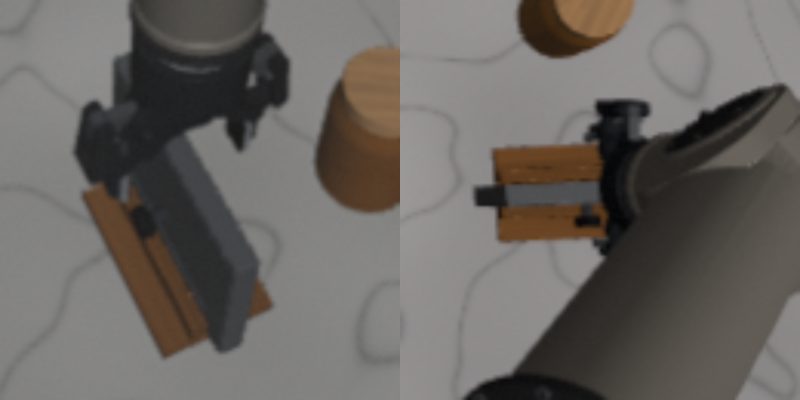

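The fingers straddle the slab's top with clearance on both sides and sit above the knob. I'll close now.

>>> {"name": "send_rows", "arguments": {
  "steps": [
    {"dx": -0.4, "dy": -0.1, "dz": -0.1, "yaw": 0.2, "gripper": 1},
    {"dx": -0.4, "dy": -0.1, "dz": -0.1, "yaw": 0.2, "gripper": 0.3},
    {"dx": -0.4, "dy": -0.1, "dz": -0.1, "yaw": 0.2, "gripper": 0.1},
    {"dx": -0.4, "dy": -0.1, "dz": -0.1, "yaw": 0.2, "gripper": 0.1},
    {"dx": -0.4, "dy": -0.1, "dz": -0.1, "yaw": 0.2, "gripper": 0.1}
  ],
  "force": 70
}}

```text
clock: 3.82
tcp_pos: [0.4393, -0.3712, 0.1305]
orientation: [-2.135, -2.304, -0.0]
contact_force: [0.8, -1.5, -3.0]
grip_width: 0.0173
gripper_force: 68.2
```

```bash
python3 -c "
from h import *
go(.4375,-.371,.129,4.3)"
```

```text
dx dy dz [ 0.03 -0.18  0.15] yaw 0.06 cur ang 4.36 tcp [ 0.4393 -0.3712  0.1305] j [ 0.17  0.52  0.56  1.94 -0.38  0.79  1.02] tilt [ 0. -0. -1.]
```

>>> {"name": "send_rows", "arguments": {
  "steps": [
    {"dx": 0, "dy": 0, "dz": -0.8, "yaw": 0, "gripper": 0.1},
    {"dx": 0, "dy": 0, "dz": -2, "yaw": 0, "gripper": 0.1},
    {"dx": 0, "dy": 0, "dz": -4.5, "yaw": 0, "gripper": 0.1},
    {"dx": 0, "dy": 0, "dz": -8, "yaw": 0, "gripper": 0.1},
    {"dx": 0, "dy": 0, "dz": -11, "yaw": 0, "gripper": 0.1}
  ]
}}

```text
clock: 4.45
tcp_pos: [0.4393, -0.3713, 0.2422]
orientation: [2.135, 2.303, 0.0]
contact_force: [-0.2, -0.6, -2.1]
grip_width: 0.017
gripper_force: 68.4
```

```bash
python3 -c "
from h import *
go(.6006,-.0307,.20,8.1); s=status.get_obs(); print(s['contact_force'],s['moment'],s['grip_width'])"
```

```text
dx dy dz [32.74 18.66  4.21] yaw -3.76 cur ang 4.34 tcp [ 0.4393 -0.3713  0.2422] j [ 0.09  0.38  0.65  1.85 -0.27  1.    0.93] tilt [-0.     0.001 -1.   ]
[-0.18121835 -0.57283207 -2.08918123] [-0.01794329 -0.04027469 -0.03235788] 0.017029503358652255
```

>>> {"name": "send_rows", "arguments": {
  "steps": [
    {"dx": 3, "dy": 0.5, "dz": 0, "yaw": 0, "gripper": 0.1},
    {"dx": 7.5, "dy": 2, "dz": 0, "yaw": -1, "gripper": 0.1},
    {"dx": 12.5, "dy": 4.5, "dz": 0, "yaw": -2, "gripper": 0.1},
    {"dx": 17.5, "dy": 7.5, "dz": 0, "yaw": -3, "gripper": 0.1},
    {"dx": 22, "dy": 10.5, "dz": 0, "yaw": -3.7, "gripper": 0.1}
  ]
}}

```text
clock: 5.08
tcp_pos: [0.5279, -0.1419, 0.2412]
orientation: [2.059, 2.372, 0.002]
contact_force: [0.4, -0.1, -2.6]
grip_width: 0.0171
gripper_force: 68.5
```

```bash
python3 -c "
from h import *
go(.6006,-.0307,.20,8.1)"
```

```text
dx dy dz [9.98 8.76 4.13] yaw -0.01 cur ang 8.09 tcp [ 0.5279 -0.1419  0.2412] j [-0.32  0.31  0.58  1.91 -0.2   0.98  0.49] tilt [ 0.     0.001 -1.   ]
```

>>> {"name": "send_rows", "arguments": {
  "steps": [
    {"dx": 4, "dy": 3.5, "dz": 0.5, "yaw": 0, "gripper": 0.1},
    {"dx": 7.5, "dy": 6.5, "dz": 1.5, "yaw": 0, "gripper": 0.1},
    {"dx": 9.5, "dy": 8.3, "dz": 3, "yaw": 0, "gripper": 0.1},
    {"dx": 10, "dy": 8.7, "dz": 4.1, "yaw": 0, "gripper": 0.1},
    {"dx": 10, "dy": 8.7, "dz": 4.1, "yaw": 0, "gripper": 0.1}
  ]
}}

```text
clock: 5.7
tcp_pos: [0.5984, -0.0333, 0.1987]
orientation: [-2.06, -2.371, 0.003]
contact_force: [-0.6, -0.2, -2.8]
grip_width: 0.0166
gripper_force: 68.5
```

```bash
python3 - <<'E'
from h import *
go(.6006,-.0307,.12,8.1)
T=imaging.grab_frame('top');S=imaging.grab_frame('side')
a=[cv2.resize(T['color'][50:200,190:340,::-1],(400,400)),cv2.resize(S['color'][70:240,220:390,::-1],(400,400))]
cv2.imwrite('pics/g2.png',np.hstack(a))
E
```

```text
dx dy dz [0.23 0.27 7.87] yaw -0.07 cur ang 8.03 tcp [ 0.5984 -0.0333  0.1987] j [-0.43  0.45  0.51  1.82 -0.27  0.94  0.33] tilt [-0.001 -0.002 -1.   ]
```

View pics/g2.png

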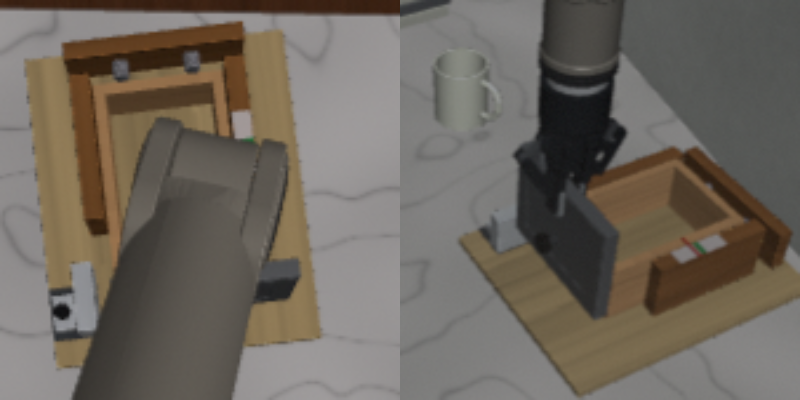

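The front hangs square above the board in front of the box. The side view has its knob side at crop (545,240), with clear air to the box and to the stop at (505,225).

>>> {"name": "send_rows", "arguments": {
  "steps": [
    {"dx": 0, "dy": 0, "dz": 2, "yaw": 0, "gripper": 0.1},
    {"dx": 0, "dy": 0, "dz": 4, "yaw": 0, "gripper": 0.1},
    {"dx": 0, "dy": 0, "dz": 5.2, "yaw": 0, "gripper": 0.1},
    {"dx": 0, "dy": 0, "dz": 5.8, "yaw": 0, "gripper": 0.1},
    {"dx": 0, "dy": 0, "dz": 5.8, "yaw": 0, "gripper": 0.1}
  ]
}}

```text
clock: 6.42
tcp_pos: [0.5994, -0.033, 0.1415]
orientation: [2.06, 2.371, -0.0]
contact_force: [0.1, 0.8, -3.1]
grip_width: 0.0173
gripper_force: 68.6
```

```bash
cat > meas.py <<'E'
from h import *
th=np.radians(8.1); e=np.array([np.cos(th),np.sin(th)]); n=np.array([-e[1],e[0]])
s=status.get_obs(); go(.6,-.03,.1325,8.1,s)
q=np.array(s['tcp_pos'][:2]); print('tcp J',q@e,q@n,'F jig',np.dot(s['contact_force'][:2],e),np.dot(s['contact_force'][:2],n),s['contact_force'][2],'M',np.round(s['moment'],2))
S=imaging.grab_frame('side'); S0=np.load('side0.npy',allow_pickle=True).item()
def J(f):
    X,_=cloud(f); return np.stack([X[...,:2]@e,X[...,:2]@n,X[...,2]],-1)
A=J(S); B=J(S0)
m=(B[...,2]>.087)&(B[...,2]<.1)&(B[...,1]>-.155)&(B[...,1]<-.03)&(B[...,0]>.58)&(B[...,0]<.68); print('side: box front rest',np.percentile(B[m][:,0],[1,5]), 'y',np.percentile(B[m][:,1],[1,99]))
m=(B[...,2]>.058)&(B[...,2]<.075)&(B[...,1]>-.02)&(B[...,1]<.03)&(B[...,0]>.56)&(B[...,0]<.65); print('side: stop face y0',np.percentile(B[m][:,1],[2,5]),np.percentile(B[m][:,0],[1,99]))
hsv=cv2.cvtColor(S['color'],cv2.COLOR_RGB2HSV); grey=hsv[...,1]<60
m=(A[...,0]>.54)&(A[...,0]<.68)&(A[...,1]>-.23)&(A[...,1]<.02)&(A[...,2]>.02)&(A[...,2]<.16)&grey
q=A[m]; print(len(q),'slab y min',np.percentile(q[:,1],[.5,2]),'ztop',np.percentile(q[:,2],[95,99]))
f=q[(q[:,2]>.03)&(q[:,2]<.12)&(abs(q[:,1]-np.percentile(q[:,1],1)-.025)<.02)]
h,ed=np.histogram(f[:,0],bins=np.arange(.54,.66,.002)); k=h.argmax(); f=f[abs(f[:,0]-ed[k]-.001)<.006]; c=f.mean(0); v=np.linalg.svd(f-c,full_matrices=False)[2][2]; v*=np.sign(v[0]); print('-x face at',c,'normal',v, 'yaw/tilt deg',np.degrees(v[1:]))
E
python3 meas.py
```

```text
dx dy dz [0.29 0.1  0.9 ] yaw -0.07 cur ang 8.03 tcp [ 0.5994 -0.033   0.1415] j [-0.4   0.52  0.47  1.86 -0.32  0.83  0.37] tilt [-0.  0. -1.]
tcp J 0.5888237527427208 -0.11709406179066104 F jig 0.20032140509272983 0.7812435502739179 -3.0995271100956776 M [ 0.04 -0.02  0.03]
side: box front rest [0.62464359 0.62549064] y [-0.15458634 -0.031769  ]
side: stop face y0 [-0.00251458 -0.00206758] [0.56872162 0.64144497]
1597 slab y min [-0.20798084 -0.207307  ] ztop [0.15133719 0.15456076]
-x face at [ 0.57551124 -0.18313863  0.07584426] normal [ 0.99920221 -0.03855643 -0.01040897] yaw/tilt deg [-2.2091209  -0.59638977]
```

>>> {"name": "send_rows", "arguments": {
  "steps": [
    {"dx": 0, "dy": 0, "dz": 0.5, "yaw": 0, "gripper": 0.1},
    {"dx": 0, "dy": 0, "dz": 0.7, "yaw": 0, "gripper": 0.1},
    {"dx": 0, "dy": 0, "dz": 0.7, "yaw": 0, "gripper": 0.1}
  ]
}}

```text
clock: 6.85
tcp_pos: [0.5994, -0.0325, 0.1342]
orientation: [-2.06, -2.372, 0.0]
contact_force: [0.3, -0.4, -2.0]
grip_width: 0.0169
gripper_force: 68.6
```

>>> {"name": "send_rows", "arguments": {
  "steps": [
    {"dx": 0, "dy": 0, "dz": 0.1, "yaw": 0, "gripper": 0.1},
    {"dx": 0, "dy": 0, "dz": 0.2, "yaw": 0, "gripper": 0.1},
    {"dx": 0, "dy": 0, "dz": 0.2, "yaw": 0, "gripper": 0.1}
  ]
}}

```text
clock: 7.22
tcp_pos: [0.5996, -0.0326, 0.1325]
orientation: [2.06, 2.372, 0.0]
contact_force: [0.3, -0.7, -0.1]
grip_width: 0.0167
gripper_force: 68.9
```

>>> {"name": "send_rows", "arguments": {
  "steps": [
    {"dx": 0, "dy": 0, "dz": 0.03, "yaw": 0, "gripper": 0.1},
    {"dx": 0, "dy": 0, "dz": 0.03, "yaw": 0, "gripper": 0.1}
  ]
}}

```text
clock: 7.48
tcp_pos: [0.5996, -0.0326, 0.1325]
orientation: [2.06, 2.372, 0.001]
contact_force: [-1.6, 1.5, 5.8]
grip_width: 0.0174
gripper_force: 69.6
```

>>> {"name": "send_rows", "arguments": {
  "steps": [
    {"dx": 0, "dy": 0, "dz": -0.02, "yaw": 0, "gripper": 0.1},
    {"dx": 0.4, "dy": 0, "dz": -0.02, "yaw": 0, "gripper": 0.1},
    {"dx": 0.8, "dy": 0, "dz": -0.02, "yaw": 0, "gripper": 0.1},
    {"dx": 1.2, "dy": 0, "dz": -0.02, "yaw": 0, "gripper": 0.1},
    {"dx": 1.6, "dy": 0, "dz": -0.02, "yaw": 0, "gripper": 0.1}
  ]
}}

```text
clock: 8.1
tcp_pos: [0.5976, -0.0169, 0.1325]
orientation: [2.059, 2.371, 0.0]
contact_force: [0.8, -5.1, 4.6]
grip_width: 0.0172
gripper_force: 69.8
```

```bash
python3 meas.py
```

```text
dx dy dz [-1.33  0.05 -0.  ] yaw -0.06 cur ang 8.04 tcp [ 0.5976 -0.0169  0.1325] j [-0.43  0.53  0.47  1.88 -0.32  0.81  0.35] tilt [-0.001  0.001 -1.   ]
tcp J 0.5892540930293644 -0.10089691666120996 F jig 0.09001370815474584 -5.114772254641474 4.5957825521808084 M [-0.87 -0.21 -0.01]
side: box front rest [0.62464359 0.62549064] y [-0.15458634 -0.031769  ]
side: stop face y0 [-0.00251458 -0.00206758] [0.56872162 0.64144497]
1522 slab y min [-0.19192738 -0.19112966] ztop [0.14582281 0.15867389]
-x face at [ 0.57657039 -0.16782154  0.07476304] normal [ 9.94268841e-01 -1.06905326e-01  8.50943180e-04] yaw/tilt deg [-6.12522397  0.04875545]
```

>>> {"name": "send_rows", "arguments": {
  "steps": [
    {"dx": 0.1, "dy": 0, "dz": -0.02, "yaw": 0, "gripper": 0.1},
    {"dx": 0.3, "dy": 0, "dz": -0.02, "yaw": 0, "gripper": 0.1},
    {"dx": 0.5, "dy": 0, "dz": -0.02, "yaw": 0, "gripper": 0.1}
  ]
}}

```text
clock: 8.52
tcp_pos: [0.5965, -0.0118, 0.1325]
orientation: [2.06, 2.372, -0.0]
contact_force: [-0.3, -6.3, 10.7]
grip_width: 0.0168
gripper_force: 70.6
```

```bash
python3 - <<'E'
from h import *
T=imaging.grab_frame('top');S=imaging.grab_frame('side')
a=[cv2.resize(T['color'][110:210,190:320,::-1],(520,400),interpolation=cv2.INTER_CUBIC),cv2.resize(S['color'][120:220,230:300,::-1],(280,400),interpolation=cv2.INTER_CUBIC)]
cv2.imwrite('pics/g3.png',np.hstack(a))
E
```

```text
(no output)
```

View pics/g3.png

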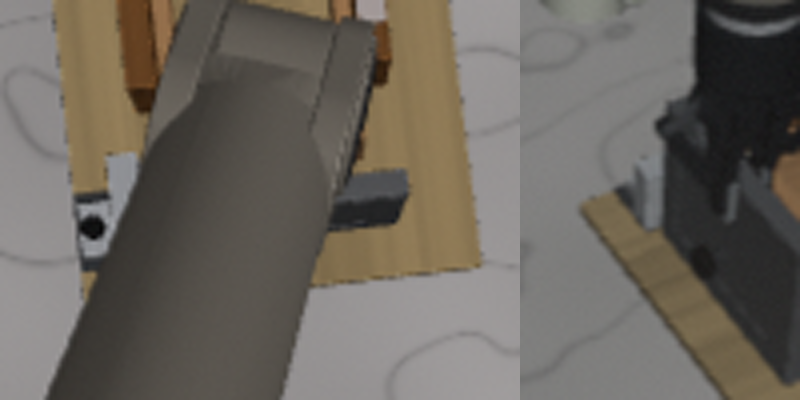

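>>> {"name": "send_rows", "arguments": {
  "steps": [
    {"dx": 0, "dy": 0, "dz": -0.03, "yaw": 0, "gripper": 0.1},
    {"dx": 0, "dy": 0, "dz": -0.05, "yaw": 0, "gripper": 0.1},
    {"dx": 0, "dy": 0, "dz": -0.05, "yaw": 0, "gripper": 0.1}
  ]
}}

```text
clock: 9.0
tcp_pos: [0.5962, -0.011, 0.1325]
orientation: [-2.058, -2.372, -0.0]
contact_force: [0.2, -1.0, -0.1]
grip_width: 0.017
gripper_force: 69.1
```

```bash
cat > edge.py <<'E'
from h import *
# tilt of the slab in its own plane, from the lower edge of the front in the side view
exec(open('meas.py').read().split("S=imaging")[0])
S=imaging.grab_frame('side'); X,_=cloud(S); A=np.stack([X[...,:2]@e,X[...,:2]@n,X[...,2]],-1)
hsv=cv2.cvtColor(S['color'],cv2.COLOR_RGB2HSV); g=(hsv[...,1]<70)&(A[...,0]>.55)&(A[...,0]<.64)&(A[...,1]>-.22)&(A[...,1]<.0)&(A[...,2]>.01)&(A[...,2]<.16)
lab,st=cv2.connectedComponentsWithStats(g.astype(np.uint8))[1:3]; k=1+st[1:,4].argmax(); g=lab==k; print('n',g.sum(),st[k])
# columns: lowest slab pixel on the -x face -> ray to the vertical plane J x = c
cols=np.arange(st[k,0]+6,st[k,0]+st[k,2]-8); low=np.array([np.where(g[:,c])[0].max() for c in cols])
c0=float(np.median(A[...,0][g&(A[...,2]>.03)&(A[...,2]<.1)])); print('face x',c0)
o=-S['R'].T@S['t']; N=np.array([*e,0]); pts=[]
for c,r in zip(cols,low):
    p=cv2.undistortPoints(np.array([[[c,r+.5]]],float),S['K'],np.array([S['k1'],0,0,0.]))[0,0]; d=S['R'].T@np.array([*p,1]); w=o+d*((c0-o@N)/(d@N)); pts.append([w[:2]@n,w[2]])
pts=np.array(pts,np.float32); vx,vy,x0,y0=cv2.fitLine(pts,cv2.DIST_HUBER,0,.001,.001).ravel(); print('tilt deg',np.degrees(np.arctan(vy/vx)),'at',x0,y0); print(np.round(pts[::6],4).tolist())
E
python3 edge.py
```

```text
dx dy dz [-1.94  0.11 -0.  ] yaw -0.01 cur ang 8.09 tcp [ 0.5962 -0.011   0.1325] j [-0.44  0.53  0.47  1.88 -0.32  0.81  0.34] tilt [ 0.001 -0.001 -1.   ]
tcp J 0.5887209761829703 -0.0948892297077523 F jig 0.08463574994244329 -1.0036522464181323 -0.10022371282771741 M [-0.17 -0.35 -0.  ]
n 1439 [ 262  154   44   62 1439]
face x 0.5782157216491137
tilt deg -0.030030005 at -0.09277927 0.01105645
[[-0.02459999918937683, 0.01140000019222498], [-0.0608999989926815, 0.013199999928474426], [-0.09629999846220016, 0.010999999940395355], [-0.13009999692440033, 0.012799999676644802], [-0.1632000058889389, 0.010700000450015068]]
```

>>> {"name": "send_rows", "arguments": {
  "steps": [
    {"dx": 0.05, "dy": 0, "dz": -0.01, "yaw": 0, "gripper": 0.1},
    {"dx": 0.1, "dy": 0, "dz": -0.01, "yaw": 0, "gripper": 0.1},
    {"dx": 0.15, "dy": 0, "dz": -0.02, "yaw": 0, "gripper": 0.1},
    {"dx": 0.2, "dy": 0, "dz": -0.02, "yaw": 0, "gripper": 0.1}
  ]
}}

```text
clock: 9.55
tcp_pos: [0.5958, -0.0095, 0.1328]
orientation: [-2.059, -2.372, 0.001]
contact_force: [0.9, -0.0, -2.1]
grip_width: 0.0171
gripper_force: 68.6
```

>>> {"name": "send_rows", "arguments": {
  "steps": [
    {"dx": 0.05, "dy": 0, "dz": 0, "yaw": 0, "gripper": 0.1},
    {"dx": 0.1, "dy": 0, "dz": 0, "yaw": 0, "gripper": 0.1},
    {"dx": 0.15, "dy": 0, "dz": 0, "yaw": 0, "gripper": 0.1}
  ]
}}

```text
clock: 9.93
tcp_pos: [0.596, -0.0083, 0.1331]
orientation: [-2.06, -2.372, 0.0]
contact_force: [-0.8, 0.5, -2.5]
grip_width: 0.0168
gripper_force: 68.6
```

>>> {"name": "send_rows", "arguments": {
  "steps": [
    {"dx": 0.03, "dy": 0, "dz": 0.03, "yaw": 0, "gripper": 0.1},
    {"dx": 0.07, "dy": 0, "dz": 0.03, "yaw": 0, "gripper": 0.1},
    {"dx": 0.1, "dy": 0, "dz": 0.03, "yaw": 0, "gripper": 0.1}
  ]
}}

```text
clock: 10.3
tcp_pos: [0.5959, -0.0073, 0.1328]
orientation: [-2.06, -2.372, -0.0]
contact_force: [0.2, -1.1, -3.0]
grip_width: 0.0173
gripper_force: 68.6
```

```bash
python3 edge.py
```

```text
dx dy dz [-2.31  0.09  0.03] yaw -0.04 cur ang 8.06 tcp [ 0.5959 -0.0073  0.1328] j [-0.44  0.53  0.47  1.88 -0.32  0.81  0.34] tilt [ 0.  0. -1.]
tcp J 0.5888897540789964 -0.09116896900344323 F jig -0.0045873474351234836 -1.1247092214323082 -2.9794377094530224 M [-0.02 -0.05  0.  ]
n 1454 [ 262  150   43   65 1454]
face x 0.5783963109149897
tilt deg 0.045911975 at -0.085253745 0.010655248
[[-0.024299999698996544, 0.011099999770522118], [-0.061000000685453415, 0.008899999782443047], [-0.09610000252723694, 0.010700000450015068], [-0.1298999935388565, 0.012500000186264515], [-0.16300000250339508, 0.010400000028312206]]
```

>>> {"name": "send_rows", "arguments": {
  "steps": [
    {"dx": 0.03, "dy": 0, "dz": 0.02, "yaw": 0, "gripper": 0.1},
    {"dx": 0.07, "dy": 0, "dz": 0.02, "yaw": 0, "gripper": 0.1},
    {"dx": 0.1, "dy": 0, "dz": 0.02, "yaw": 0, "gripper": 0.1}
  ]
}}

```text
clock: 10.72
tcp_pos: [0.5957, -0.0063, 0.1326]
orientation: [-2.06, -2.372, -0.0]
contact_force: [-0.7, 0.0, -2.0]
grip_width: 0.0174
gripper_force: 68.6
```

>>> {"name": "send_rows", "arguments": {
  "steps": [
    {"dx": 0.03, "dy": 0, "dz": 0.01, "yaw": 0, "gripper": 0.1},
    {"dx": 0.07, "dy": 0, "dz": 0.01, "yaw": 0, "gripper": 0.1},
    {"dx": 0.1, "dy": 0, "dz": 0.01, "yaw": 0, "gripper": 0.1}
  ]
}}

```text
clock: 11.1
tcp_pos: [0.5957, -0.0059, 0.1326]
orientation: [2.06, 2.371, -0.0]
contact_force: [0.6, -1.9, -1.6]
grip_width: 0.0172
gripper_force: 68.7
```

>>> {"name": "send_rows", "arguments": {
  "steps": [
    {"dx": 0.02, "dy": 0, "dz": 0, "yaw": 0, "gripper": 0.1},
    {"dx": 0.03, "dy": 0, "dz": 0, "yaw": 0, "gripper": 0.1},
    {"dx": 0.03, "dy": 0, "dz": 0, "yaw": 0, "gripper": 0.1}
  ]
}}

```text
clock: 11.48
tcp_pos: [0.5957, -0.0058, 0.1326]
orientation: [2.06, 2.371, -0.0]
contact_force: [0.1, -3.9, -0.6]
grip_width: 0.0172
gripper_force: 68.9
```

```bash
cat > look.py <<'E'
exec(open('meas.py').read().split("S=imaging")[0])
import sys
S=imaging.grab_frame('side');T=imaging.grab_frame('top')
if len(sys.argv)>1: cv2.imwrite(f'pics/{sys.argv[1]}.png',np.hstack([cv2.resize(S['color'][130:230,240:390,::-1],(600,400),interpolation=cv2.INTER_CUBIC),cv2.resize(T['color'][140:190,195:220,::-1],(200,400),interpolation=cv2.INTER_CUBIC)]))
T0=np.load('top0.npy',allow_pickle=True).item(); S0=np.load('side0.npy',allow_pickle=True).item()
def bolt(f,r0,r1,c0,c1):
    g=cv2.cvtColor(f['color'],cv2.COLOR_RGB2GRAY)[r0:r1,c0:c1]; w=np.clip(70-g.astype(float),0,None); yy,xx=np.mgrid[r0:r1,c0:c1]; return np.round([(w*xx).sum()/w.sum(),(w*yy).sum()/w.sum()],3)
print('stop bolt top view: start',bolt(T0,158,176,208,215),'now',bolt(T,158,176,208,215),'(px ~2.3 mm)')
for f in(S0,S):
    h=cv2.cvtColor(f['color'],cv2.COLOR_RGB2HSV); X,_=cloud(f); o={}
    sub=np.zeros(h.shape[:2],bool); sub[160:205,325:375]=1
    for nm,m in(('red',((h[...,0]<6)|(h[...,0]>174))&(h[...,1]>150)&(h[...,2]>90)),('green',(abs(h[...,0].astype(int)-65)<15)&(h[...,1]>90))):
        r,c=np.where(m&sub); 
        if len(r): w=ray(f,c.mean(),r.mean(),.094); o[nm]=(len(r),np.round([w[:2]@e,w[:2]@n],4))
    print(o)
E
python3 look.py l1
```

```text
dx dy dz [-2.46  0.09  0.02] yaw -0.08 cur ang 8.02 tcp [ 0.5957 -0.0058  0.1326] j [-0.45  0.53  0.47  1.88 -0.32  0.81  0.33] tilt [-0.001  0.    -1.   ]
tcp J 0.5889142288718645 -0.08968143749133597 F jig -0.44073901464971776 -3.905892392574353 -0.637931741913921 M [-0.98  0.02  0.05]
stop bolt top view: start [212.107 165.666] now [212.246 166.055] (px ~2.3 mm)
{'red': (1, array([ 0.738 , -0.1662])), 'green': (4, array([ 0.7455, -0.1773]))}
{'red': (1, array([ 0.738 , -0.1662])), 'green': (4, array([ 0.7455, -0.1773]))}
```

View pics/l1.png

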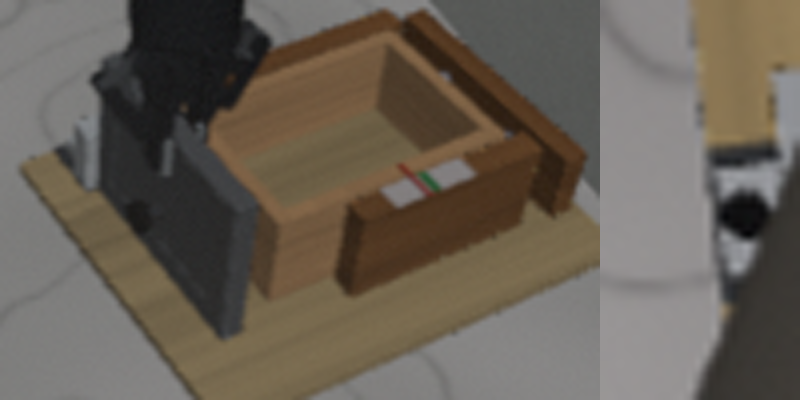

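The front's left end now touches the stop, at about -4 N. It is square, the bolt at crop (742,213) hasn't moved, and the pointer (410,178) is just short of green (428,182). Next I'll approach the box.

>>> {"name": "send_rows", "arguments": {
  "steps": [
    {"dx": 0, "dy": 0.3, "dz": 0, "yaw": 0, "gripper": 0.1},
    {"dx": 0, "dy": 0.7, "dz": 0, "yaw": 0, "gripper": 0.1},
    {"dx": 0, "dy": 1.1, "dz": 0, "yaw": 0, "gripper": 0.1},
    {"dx": 0, "dy": 1.4, "dz": 0, "yaw": 0, "gripper": 0.1},
    {"dx": 0, "dy": 1.4, "dz": 0, "yaw": 0, "gripper": 0.1}
  ]
}}

```text
clock: 12.2
tcp_pos: [0.607, -0.0043, 0.1326]
orientation: [-2.058, -2.369, 0.007]
contact_force: [-7.4, -5.2, 8.3]
grip_width: 0.0171
gripper_force: 70.1
```

```bash
python3 look.py|head -3;
```

```text
dx dy dz [-2.45 -1.06  0.01] yaw -0.06 cur ang 8.04 tcp [ 0.607  -0.0043  0.1326] j [-0.44  0.55  0.47  1.85 -0.32  0.83  0.33] tilt [ 0.    -0.006 -1.   ]
tcp J 0.6003742372522551 -0.0897652088901855 F jig -8.028203553178182 -4.09772077554458 8.264168997189989 M [-1.29  2.25  0.27]
stop bolt top view: start [212.107 165.666] now [211.938 166.972] (px ~2.3 mm)
```

>>> {"name": "send_rows", "arguments": {
  "steps": [
    {"dx": 0, "dy": 0, "dz": -0.03, "yaw": 0, "gripper": 0.1},
    {"dx": 0, "dy": 0, "dz": -0.06, "yaw": 0, "gripper": 0.1},
    {"dx": 0, "dy": 0, "dz": -0.06, "yaw": 0, "gripper": 0.1}
  ]
}}

```text
clock: 12.68
tcp_pos: [0.6077, -0.0041, 0.1326]
orientation: [-2.058, -2.37, 0.005]
contact_force: [-3.2, -6.7, 1.7]
grip_width: 0.0172
gripper_force: 69.1
```

```bash
python3 look.py|head -3;
```

```text
dx dy dz [-2.45 -1.12  0.02] yaw -0.04 cur ang 8.06 tcp [ 0.6077 -0.0041  0.1326] j [-0.44  0.55  0.47  1.85 -0.32  0.82  0.33] tilt [-0.001 -0.004 -1.   ]
tcp J 0.6010437368468331 -0.08969913371229508 F jig -4.077622877870729 -6.14283841913521 1.7052374692133536 M [-1.35  1.12  0.35]
stop bolt top view: start [212.107 165.666] now [211.899 167.032] (px ~2.3 mm)
```

>>> {"name": "send_rows", "arguments": {
  "steps": [
    {"dx": -0.01, "dy": 0, "dz": -0.02, "yaw": 0, "gripper": 0.1},
    {"dx": -0.02, "dy": 0, "dz": -0.03, "yaw": 0, "gripper": 0.1},
    {"dx": -0.02, "dy": 0, "dz": -0.03, "yaw": 0, "gripper": 0.1}
  ]
}}

```text
clock: 13.15
tcp_pos: [0.6077, -0.0041, 0.1327]
orientation: [-2.058, -2.371, 0.005]
contact_force: [-2.8, -4.2, -0.1]
grip_width: 0.0175
gripper_force: 68.9
```

```bash
python3 - <<'E'
exec(open('meas.py').read().split("S=imaging")[0])
T=imaging.grab_frame('top');T0=np.load('top0.npy',allow_pickle=True).item()
f=lambda F:cv2.resize(F['color'][140:185,195:240,::-1],(400,400),interpolation=cv2.INTER_CUBIC)
cv2.imwrite('pics/stop.png',np.hstack([f(T0),f(T)]))
E
```

```text
dx dy dz [-2.46 -1.13  0.02] yaw -0.03 cur ang 8.07 tcp [ 0.6077 -0.0041  0.1327] j [-0.44  0.55  0.47  1.85 -0.32  0.82  0.33] tilt [-0.    -0.004 -1.   ]
tcp J 0.601060041766291 -0.08968898444755719 F jig -3.358001994004666 -3.7786464987157187 -0.1459831329182319 M [-1.25  0.88  0.32]
```

View pics/stop.png

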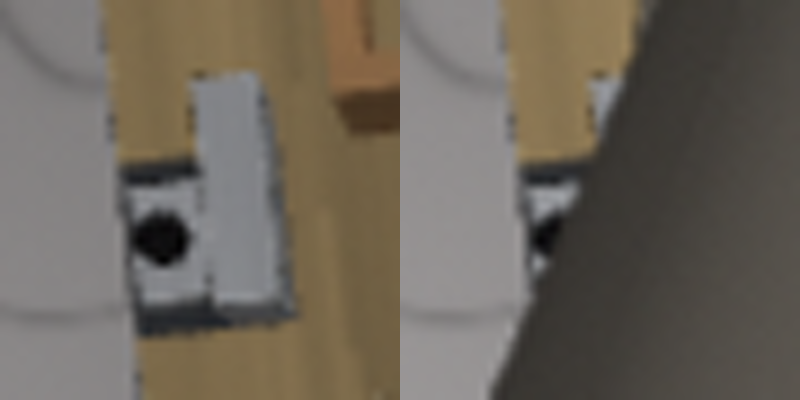

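The stop's edges and the visible part of its bolt (548,237) match the first picture, so the arm's occlusion caused the apparent shift.

>>> {"name": "send_rows", "arguments": {
  "steps": [
    {"dx": -0.01, "dy": 0.2, "dz": -0.03, "yaw": 0, "gripper": 0.1},
    {"dx": -0.01, "dy": 0.5, "dz": -0.03, "yaw": 0, "gripper": 0.1},
    {"dx": -0.01, "dy": 0.8, "dz": -0.03, "yaw": 0, "gripper": 0.1},
    {"dx": -0.01, "dy": 0.8, "dz": -0.03, "yaw": 0, "gripper": 0.1}
  ]
}}

```text
clock: 13.7
tcp_pos: [0.6169, -0.0026, 0.1332]
orientation: [-2.059, -2.372, 0.002]
contact_force: [-1.1, -4.7, -2.8]
grip_width: 0.0175
gripper_force: 68.5
```

```bash
cat > f.py <<'E'
exec(open('meas.py').read().split("S=imaging")[0])
E
python3 f.py; python3 edge.py | tail -5
```

```text
dx dy dz [-2.48 -2.05  0.07] yaw -0.03 cur ang 8.07 tcp [ 0.6169 -0.0026  0.1332] j [-0.44  0.56  0.47  1.83 -0.33  0.83  0.33] tilt [-0.    -0.002 -1.   ]
tcp J 0.6103461683988621 -0.08948967464547054 F jig -1.787554546876287 -4.476685671811637 -2.8095099365181473 M [-1.32  0.31  0.19]
tcp J 0.6103461683988621 -0.08948967464547054 F jig -1.787554546876287 -4.476685671811637 -2.8095099365181473 M [-1.32  0.31  0.19]
n 1494 [ 261  151   50   61 1494]
face x 0.5988638904493315
tilt deg -1.4058646 at -0.089692764 0.011898386
[[0.016899999231100082, -0.002899999963119626], [-0.019899999722838402, 0.01080000028014183], [-0.0560000017285347, 0.011900000274181366], [-0.09080000221729279, 0.013000000268220901], [-0.12449999898672104, 0.014100000262260437], [-0.1574999988079071, 0.01140000019222498]]
```

>>> {"name": "send_rows", "arguments": {
  "steps": [
    {"dx": 0, "dy": 0.2, "dz": 0, "yaw": 0, "gripper": 0.1},
    {"dx": 0, "dy": 0.4, "dz": 0, "yaw": 0, "gripper": 0.1},
    {"dx": 0, "dy": 0.5, "dz": 0, "yaw": 0, "gripper": 0.1},
    {"dx": 0, "dy": 0.5, "dz": 0, "yaw": 0, "gripper": 0.1}
  ]
}}

```text
clock: 14.25
tcp_pos: [0.6218, -0.002, 0.1334]
orientation: [-2.06, -2.372, 0.002]
contact_force: [-1.9, -4.4, -2.9]
grip_width: 0.0171
gripper_force: 68.5
```

```bash
python3 f.py
```

```text
dx dy dz [-2.47 -2.55  0.1 ] yaw -0.05 cur ang 8.05 tcp [ 0.6218 -0.002   0.1334] j [-0.44  0.57  0.46  1.82 -0.33  0.84  0.33] tilt [-0.    -0.001 -1.   ]
tcp J 0.6153544798343343 -0.08955479362301307 F jig -2.533133509975321 -4.071363635850478 -2.8863153683396456 M [-1.31  0.35  0.25]
```

>>> {"name": "send_rows", "arguments": {
  "steps": [
    {"dx": 0, "dy": 0.1, "dz": 0.03, "yaw": 0, "gripper": 0.1},
    {"dx": 0, "dy": 0.2, "dz": 0.04, "yaw": 0, "gripper": 0.1},
    {"dx": 0, "dy": 0.3, "dz": 0.04, "yaw": 0, "gripper": 0.1},
    {"dx": 0, "dy": 0.3, "dz": 0.04, "yaw": 0, "gripper": 0.1}
  ]
}}

```text
clock: 14.75
tcp_pos: [0.6248, -0.0015, 0.133]
orientation: [-2.06, -2.372, 0.002]
contact_force: [-1.2, -5.5, -1.3]
grip_width: 0.0172
gripper_force: 68.6
```

```bash
python3 f.py
```

```text
dx dy dz [-2.47 -2.85  0.06] yaw -0.04 cur ang 8.06 tcp [ 0.6248 -0.0015  0.133 ] j [-0.43  0.57  0.46  1.81 -0.33  0.84  0.33] tilt [-0.    -0.001 -1.   ]
tcp J 0.6183405716745424 -0.08955915282073981 F jig -1.9318081316828186 -5.3109695489859305 -1.2902321755888722 M [-1.35  0.49  0.2 ]
```

>>> {"name": "send_rows", "arguments": {
  "steps": [
    {"dx": -0.01, "dy": 0.08, "dz": 0, "yaw": 0, "gripper": 0.1},
    {"dx": -0.01, "dy": 0.16, "dz": 0, "yaw": 0, "gripper": 0.1},
    {"dx": -0.01, "dy": 0.24, "dz": 0, "yaw": 0, "gripper": 0.1}
  ]
}}

```text
clock: 15.12
tcp_pos: [0.6271, -0.0012, 0.133]
orientation: [-2.059, -2.372, 0.002]
contact_force: [-1.8, -5.1, -2.1]
grip_width: 0.0172
gripper_force: 68.6
```

```bash
python3 f.py
```

```text
dx dy dz [-2.47 -3.09  0.06] yaw -0.04 cur ang 8.06 tcp [ 0.6271 -0.0012  0.133 ] j [-0.43  0.57  0.46  1.8  -0.33  0.84  0.33] tilt [-0.    -0.001 -1.   ]
tcp J 0.6206869668132232 -0.08954134894935356 F jig -2.4557316565945575 -4.803104448230187 -2.073608150648304 M [-1.31  0.51  0.19]
```

>>> {"name": "send_rows", "arguments": {
  "steps": [
    {"dx": 0, "dy": 0.07, "dz": 0, "yaw": 0, "gripper": 0.1},
    {"dx": 0, "dy": 0.14, "dz": 0, "yaw": 0, "gripper": 0.1},
    {"dx": 0, "dy": 0.2, "dz": 0, "yaw": 0, "gripper": 0.1}
  ]
}}

```text
clock: 15.5
tcp_pos: [0.6285, -0.001, 0.1329]
orientation: [-2.059, -2.371, 0.003]
contact_force: [-3.5, -4.2, -0.6]
grip_width: 0.0174
gripper_force: 68.7
```

```bash
python3 f.py
```

```text
dx dy dz [-2.47 -3.23  0.05] yaw -0.04 cur ang 8.06 tcp [ 0.6285 -0.001   0.1329] j [-0.43  0.58  0.46  1.8  -0.33  0.85  0.33] tilt [-0.    -0.003 -1.   ]
tcp J 0.6221014316048941 -0.08957151370502309 F jig -4.085602768281137 -3.7094383678420093 -0.5956345494569683 M [-1.33  0.92  0.29]
```

>>> {"name": "send_rows", "arguments": {
  "steps": [
    {"dx": 0, "dy": 0.08, "dz": 0, "yaw": 0, "gripper": 0.1},
    {"dx": 0, "dy": 0.16, "dz": 0, "yaw": 0, "gripper": 0.1},
    {"dx": 0, "dy": 0.25, "dz": 0, "yaw": 0, "gripper": 0.1}
  ]
}}

```text
clock: 15.88
tcp_pos: [0.6302, -0.0008, 0.1328]
orientation: [-2.058, -2.37, 0.005]
contact_force: [-5.8, -5.1, 1.9]
grip_width: 0.0172
gripper_force: 68.9
```

```bash
python3 f.py; python3 look.py | tail -2
```

```text
dx dy dz [-2.47 -3.4   0.04] yaw -0.05 cur ang 8.05 tcp [ 0.6302 -0.0008  0.1328] j [-0.43  0.58  0.46  1.79 -0.33  0.85  0.33] tilt [ 0.    -0.004 -1.   ]
tcp J 0.623832238021455 -0.08959653833608722 F jig -6.50332514717919 -4.273236463224052 1.8833885319213255 M [-1.4   1.52  0.21]
{'red': (1, array([ 0.738 , -0.1662])), 'green': (4, array([ 0.7455, -0.1773]))}
{'red': (1, array([ 0.7405, -0.1675])), 'green': (3, array([ 0.7455, -0.1796]))}
```

>>> {"name": "send_rows", "arguments": {
  "steps": [
    {"dx": 0, "dy": 0.08, "dz": -0.02, "yaw": 0, "gripper": 0.1},
    {"dx": 0, "dy": 0.16, "dz": -0.03, "yaw": 0, "gripper": 0.1},
    {"dx": 0, "dy": 0.24, "dz": -0.03, "yaw": 0, "gripper": 0.1}
  ]
}}

```text
clock: 16.35
tcp_pos: [0.6318, -0.0006, 0.1328]
orientation: [-2.057, -2.368, 0.007]
contact_force: [-7.9, -4.9, 1.5]
grip_width: 0.0171
gripper_force: 69.1
```

```bash
cat > ptr.py <<'E'
exec(open('meas.py').read().split("S=imaging")[0])
F={'side0':np.load('side0.npy',allow_pickle=True).item(),'side':imaging.grab_frame('side'),'top0':np.load('top0.npy',allow_pickle=True).item(),'top':imaging.grab_frame('top')}
for k,f in F.items():
    sl=(slice(160,185),slice(328,365)) if 'side' in k else (slice(88,118),slice(272,290))
    C=f['color'][sl].astype(float); yy,xx=np.mgrid[sl]
    out=[]
    for w in(np.clip(C[...,0]-2.2*C[...,1]-5,0,None),np.clip(C[...,1]-1.3*C[...,0]-5,0,None)):
        if w.sum()<5: out.append(None); continue
        p=ray(f,(w*xx).sum()/w.sum(),(w*yy).sum()/w.sum(),.094)[:2]; out.append((round(p@e*1000,1),round(p@n*1000,1),int(w.sum())))
    print(k,'red',out[0],'green',out[1])
E
python3 ptr.py
```

```text
dx dy dz [-2.46 -3.56  0.05] yaw -0.06 cur ang 8.04 tcp [ 6.318e-01 -6.000e-04  1.328e-01] j [-0.43  0.58  0.46  1.79 -0.33  0.86  0.33] tilt [ 0.    -0.006 -1.   ]
tcp J 0.6253863012723623 -0.08963413846725563 F jig -8.479052104139754 -3.7600361779988902 1.530287835072218 M [-1.41  1.9   0.27]
side0 red None green (np.float64(745.8), np.float64(-178.8), 81)
side red None green None
top0 red (np.float64(741.9), np.float64(-170.9), 310) green (np.float64(749.9), np.float64(-179.8), 596)
top red (np.float64(745.9), np.float64(-182.5), 370) green (np.float64(750.4), np.float64(-179.7), 463)
```

>>> {"name": "send_rows", "arguments": {
  "steps": [
    {"dx": 0, "dy": 0.08, "dz": -0.02, "yaw": 0, "gripper": 0.1},
    {"dx": 0, "dy": 0.16, "dz": -0.04, "yaw": 0, "gripper": 0.1},
    {"dx": 0, "dy": 0.24, "dz": -0.05, "yaw": 0, "gripper": 0.1},
    {"dx": 0, "dy": 0.32, "dz": -0.06, "yaw": 0, "gripper": 0.1}
  ]
}}

```text
clock: 16.95
tcp_pos: [0.6338, -0.0003, 0.1328]
orientation: [-2.056, -2.367, 0.01]
contact_force: [-9.8, -5.8, -0.4]
grip_width: 0.0168
gripper_force: 69.0
```

```bash
python3 ptr.py
```

```text
dx dy dz [-2.47 -3.76  0.06] yaw -0.06 cur ang 8.04 tcp [ 6.338e-01 -3.000e-04  1.328e-01] j [-0.43  0.59  0.46  1.78 -0.33  0.86  0.33] tilt [ 0.001 -0.009 -1.   ]
tcp J 0.6274279877315218 -0.08959865318613157 F jig -10.469811786680987 -4.346271356113564 -0.39316204701784857 M [-1.49  2.39  0.32]
side0 red None green (np.float64(745.8), np.float64(-178.8), 81)
side red None green None
top0 red (np.float64(741.9), np.float64(-170.9), 310) green (np.float64(749.9), np.float64(-179.8), 596)
top red (np.float64(748.0), np.float64(-184.7), 226) green (np.float64(751.8), np.float64(-182.1), 205)
```

>>> {"name": "send_rows", "arguments": {
  "steps": [
    {"dx": 0, "dy": 0.08, "dz": 0, "yaw": 0, "gripper": 0.1},
    {"dx": 0, "dy": 0.16, "dz": -0.01, "yaw": 0, "gripper": 0.1},
    {"dx": 0, "dy": 0.24, "dz": -0.02, "yaw": 0, "gripper": 0.1},
    {"dx": 0, "dy": 0.24, "dz": -0.02, "yaw": 0, "gripper": 0.1}
  ]
}}

```text
clock: 17.55
tcp_pos: [0.6355, -0.0001, 0.1328]
orientation: [-2.056, -2.366, 0.011]
contact_force: [-10.5, -4.9, 0.7]
grip_width: 0.0169
gripper_force: 69.1
```

```bash
python3 ptr.py; python3 look.py l2 >/dev/null
```

```text
dx dy dz [-2.47 -3.93  0.07] yaw -0.07 cur ang 8.03 tcp [ 6.355e-01 -1.000e-04  1.328e-01] j [-0.43  0.59  0.46  1.77 -0.33  0.87  0.33] tilt [ 0.001 -0.01  -1.   ]
tcp J 0.6291258547453711 -0.08961176330363581 F jig -11.095992937647823 -3.342089841010193 0.6715408986525029 M [-1.53  2.68  0.27]
side0 red None green (np.float64(745.8), np.float64(-178.8), 81)
side red None green None
top0 red (np.float64(741.9), np.float64(-170.9), 310) green (np.float64(749.9), np.float64(-179.8), 596)
top red (np.float64(749.5), np.float64(-177.2), 206) green (np.float64(752.6), np.float64(-175.4), 37)
```

View pics/l2.png

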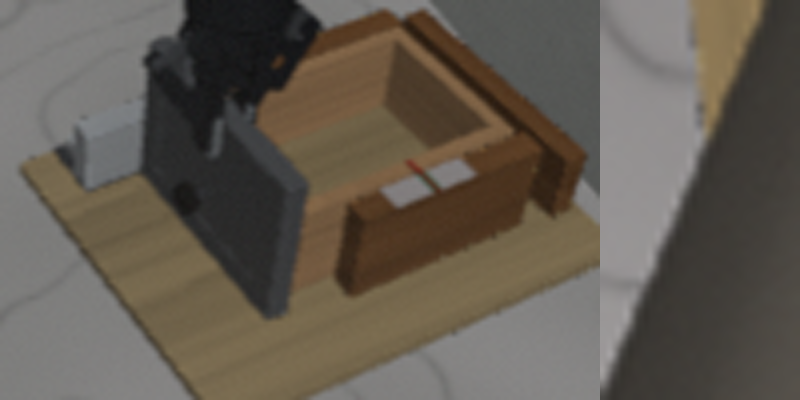

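The pointer at crop (425,175) lies within the green, about 7.6 mm in. The front is upright, flat on the box and against the stop (145,125). I'll hold it here and check that it stays steady.

>>> {"name": "send_rows", "arguments": {
  "steps": [
    {"dx": 0, "dy": 0, "dz": 0, "yaw": 0, "gripper": 0.1},
    {"dx": 0, "dy": 0, "dz": 0, "yaw": 0, "gripper": 0.1},
    {"dx": 0, "dy": 0, "dz": 0, "yaw": 0, "gripper": 0.1},
    {"dx": 0, "dy": 0, "dz": 0, "yaw": 0, "gripper": 0.1},
    {"dx": 0, "dy": 0, "dz": 0, "yaw": 0, "gripper": 0.1}
  ]
}}

```text
clock: 18.38
tcp_pos: [0.6355, -0.0001, 0.1328]
orientation: [-2.056, -2.366, 0.011]
contact_force: [-10.0, -5.3, 0.4]
grip_width: 0.0177
gripper_force: 69.1
```

```bash
python3 ptr.py | sed -n '2p;$p'; python3 edge.py | tail -3
```

```text
tcp J 0.62914057888856 -0.08962142088499542 F jig -10.668846858088227 -3.876662642656345 0.35132234635419995 M [-1.53  2.7   0.34]
top red (np.float64(749.5), np.float64(-177.2), 199) green (np.float64(752.6), np.float64(-175.4), 39)
face x 0.6160626581442833
tilt deg -0.6390142 at -0.0787231 0.012317756
[[0.03920000046491623, -0.024800000712275505], [0.0031999999191612005, 0.009600000455975533], [-0.03350000083446503, 0.010200000368058681], [-0.06889999657869339, 0.01080000028014183], [-0.10300000011920929, 0.01140000019222498], [-0.13609999418258667, 0.012000000104308128], [-0.1679999977350235, 0.012600000016391277]]
```

```bash
python3 -c "
from bench import workorder
print(workorder.hand_in())"
```

```text
the job is handed in; nothing more can be done
None
```

The job is handed in: the gripper is still holding the grey front upright on the baseboard, against the stop and pressed on the box. The pointer is in the green, about 7.6 mm in (roughly 9 N on the springs), and the stop had not moved when last seen, before the final press; after that the arm hid it.

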